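Fit filter glasses to the light-sensor heads

ROBOT

A 6-joint arm with a two-finger parallel gripper is mounted at the origin on a cart in front of the work surface, level with it; the furniture and walls round the work are solid. World frame = base frame: x ahead of the robot, y to its left, z up, the work surface at z = 0. Lengths are in m, angles in degrees, forces in N, time in s.
With the tool pointing down it reaches from about 0.4 to 0.825 m from the base axis. Payload 7 kg.
Tool frame: the origin (TCP) lies midway between the tips of the shut fingers; the grasp point (between the pads) lies 19 mm behind it; z points along the fingers, y is the direction in which the jaws open and shut (so a half turn about z gives the same grasp; the last joint's range is limited). The gripper opens to 88 mm and grips with 3 to 60 N. Pads are 19 mm wide; open, the fingers measure 130 mm over their backs; the gripper's body (78 mm by 193 mm) begins 47 mm behind the grasp point.
Start: joints at [92.653, 20.546, 0.682, 0, -70.136, -16.507], TCP at [0.162, 0.655, 0.227] pointing down, gripper open.
Joint ranges: [-176.03, 176.03], [-82.01, 121.73], [-58.28, 71.71], [-173.87, 95.51], [-174.79, -0.11], [-173.66, 173.66]. Speed limits (degrees/s): [136.94, 136.94, 172.46, 180, 180, 180].

INTERFACE

Orientations are given as a 3x3 rotation matrix whose columns are the frame's x, y, z axes.
In Python, from rig import robot gives the robot as it stands. Calls block until the motion is done:
- robot.goto(position, orientation): joint-space move of the TCP to a pose.
- robot.servo_line(position, ori=None, speed=0.15): straight line of the TCP; ori=None keeps the orientation; speed is the mean speed in m/s.
- robot.movej(angles): joint-space move.
- robot.move_gripper(opening): opening from 0.0 (shut) to 1.0 (fully open); the grip force is fixed at half the most; returns when the fingers have stopped.
- robot.dwell(seconds).
- robot.ik(position, orientation): joint angles nearest the present ones, or None.
- robot.grab_frame(name): name is "scene" or "top"; returns (picture, depth): 420x560x3 uint8, red, green, blue; 420x560 float32, m along the optical axis (not along the pixel's ray), 0 where there is no reading.
- robot.camera_info(name): a dict with "vfov" (degrees; the focal length in pixels is half the picture's height over the tangent of half this angle, whatever the lens; pixels are square), "cx", "cy" (the principal point, pixels), "k1" (the pictures are not rectified: a ray, as slopes to the right and down, at radius r is drawn at 1 + k1 r^2 times it, then the intrinsics apply), "view" (4x4, takes a point from world to camera coordinates). Camera axes: x right, y down, z forward; pixel columns grow to the right and rows downward; lengths in m; the calibration is good to about 2 mm. A picture is of the moment at which its call begins. camera_info takes no time and is no camera call.
A pose or a line that the arm cannot do raises robot.Unreachable and nothing moves.
- robot.job_done(): hands the job in, once; it reports no verdict.
Readings, each from a call of its own:
- robot.read_t(): time.
- robot.read_qpos(): joint angles.
- robot.read_qvel(): joint speeds.
- robot.read_effort(): joint torques, N m.
- robot.read_position(): TCP position.
- robot.read_tcp_rot(): TCP orientation.
- robot.read_force(): force on the tool from outside, world axes, zero at the start.
- robot.read_ft_torque(): the same for the moment, N m.
- robot.read_grip_width(): opening from 0.0 (shut) to 1.0 (fully open).
Only numpy, scipy, OpenCV 4.12 (cv2) and the standard library are available. Lean on these libraries where they do the work, as an engineer would, in place of code of your own. Each camera call takes 0.05 s, during which the arm holds its last target. There are 200 camera calls.

TASK

Fit every loose filter glass into a sensor head of its own on the rack: flip the head's cap up, drop the glass flat onto its seat, set a brass retaining ring over it and screw it down clockwise until it is snug on the glass, then press the cap fully shut. At the end all three caps are shut; there may be a ring to spare. Do not disturb the tools and parts lying around.

Things in the scene. Friction and masses are not known exactly. Their poses are not given: they have to be found in the camera images.
- sensor_rack: Fixed rack with three equal upright sensor heads (dark steel tubes) in a row along its y axis, 90 mm apart. Aluminium base plate 124 x 276 x 8 mm, origin at the centre of its underside, x axis away from the robot. It stands near the middle of the bench, turned up to 0.15 rad.
- head0 (a point): Centre of the mouth of the leftmost (+y) head, 55 mm above the bench, axes as the rack's. All heads alike: tube 40 mm outside; bore 33 mm wide down to a flat seat 9 mm below the mouth. A seated glass has its centre 3 mm below the mouth, its top 3 mm proud.
- head1 (a point): Centre of the mouth of the middle head; as head0. Each head has an outside three-start right-hand thread, 47 mm over the crests, 24 mm of descent a full turn: clockwise from above screws down. The thread starts lie just below the mouth at 0, 120 and 240 degrees about the head's z axis.
- head2 (a point): Centre of the mouth of the rightmost (-y) head; as head0.
- lid0 (a joint): Hinge of the grey flip cap over head0: 0 = shut, grows to 1.8 rad (stop) as it opens up and away from the robot. Stiff (0.03 N m): stays where it is left; open it past 1.5. Shut, its flat disc (52 mm across, 3 mm thick) lies 8 to 11 mm above the mouth, 2 mm above a ring that is home.
- lid0_tab (a point): Middle of the thumb tab of lid0: tongue 10 mm wide (along the rack's y), 6 mm thick, 24 mm free in front of the disc. Centre 83 mm from the hinge axis towards the robot and 24.5 mm above it when shut; points up when open. Can be pinched across its width from above and led round the hinge, pivoting between the fingers.
- lid0_hinge (a point): On the hinge axis of lid0 (along the rack's y), 44 mm behind the head's centre, 14 mm below its mouth.
- lid1 (a joint): Hinge of the grey flip cap over head1: 0 = shut, grows to 1.8 rad (stop) as it opens up and away from the robot. Stiff (0.03 N m): stays where it is left; open it past 1.5. Shut, its flat disc (52 mm across, 3 mm thick) lies 8 to 11 mm above the mouth, 2 mm above a ring that is home.
- lid1_tab (a point): Middle of the thumb tab of lid1: tongue 10 mm wide (along the rack's y), 6 mm thick, 24 mm free in front of the disc. Centre 83 mm from the hinge axis towards the robot and 24.5 mm above it when shut; points up when open. Can be pinched across its width from above and led round the hinge, pivoting between the fingers.
- lid1_hinge (a point): On the hinge axis of lid1 (along the rack's y), 44 mm behind the head's centre, 14 mm below its mouth.
- lid2 (a joint): Hinge of the grey flip cap over head2: 0 = shut, grows to 1.8 rad (stop) as it opens up and away from the robot. Stiff (0.03 N m): stays where it is left; open it past 1.5. Shut, its flat disc (52 mm across, 3 mm thick) lies 8 to 11 mm above the mouth, 2 mm above a ring that is home.
- lid2_tab (a point): Middle of the thumb tab of lid2: tongue 10 mm wide (along the rack's y), 6 mm thick, 24 mm free in front of the disc. Centre 83 mm from the hinge axis towards the robot and 24.5 mm above it when shut; points up when open. Can be pinched across its width from above and led round the hinge, pivoting between the fingers.
- lid2_hinge (a point): On the hinge axis of lid2 (along the rack's y), 44 mm behind the head's centre, 14 mm below its mouth.
- glass0_center (a point): Centre of a round green filter glass in a thin aluminium rim, 30 mm diameter, 12 mm thick, 22 g, both faces alike, edges bevelled 1.5 mm; lies flat on the bench. Two or three of the three glasses are present.
- glass1_center (a point): Centre of a round green filter glass in a thin aluminium rim, 30 mm diameter, 12 mm thick, 22 g, both faces alike, edges bevelled 1.5 mm; lies flat on the bench. Two or three of the three glasses are present.
- glass2_center (a point): Centre of a round green filter glass in a thin aluminium rim, 30 mm diameter, 12 mm thick, 22 g, both faces alike, edges bevelled 1.5 mm; lies flat on the bench. Two or three of the three glasses are present.
- ring0_center (a point): Centre (half-way up) of a knurled brass retaining ring, 56 mm outside diameter, 17 mm high, about 45 g, lying skirt down: skirt bore 49 mm, 14 mm deep; top flange 3 mm thick with a 22 mm hole. All three rings alike; any fits any head; a spare stays on the bench.
- ring1_center (a point): As ring0. Inside a ring's lower rim are three lugs at 0, 120 and 240 degrees about its z axis (the first on its x axis), leaving 42 mm clear between them. Set level on a head at any angle, they rest on the thread. Home on a glass, the ring's centre is about 3 mm below the mouth; unscrewed it rests at least 2 mm higher.
- ring2_center (a point): As ring0. A ring set down with its x axis 22 degrees anticlockwise of the rack's (or that plus 120 or 240) needs about 80 degrees clockwise until its flange clamps the glass; from other angles 60 to 185 degrees. Snug at a few tenths of a N m; no more than 1 N m.
- long_nose: Blue-handled long-nose pliers, 116 mm, a bystander; origin under the middle.
- driver_red: Red screwdriver, 162 mm, a bystander; origin under the middle.
- film_cap4: Small tan box-shaped capacitor, 23 x 22 x 12 mm, a bystander.
- cap8: Small blue can capacitor lying down, 45 mm with its wires, a bystander.
Mind the look-alikes: they are no part of the job. What is shaped like the part that bears ring1_center but blue or red is not meant.

How it is judged (in metres and radians):
At the end, for the whole second after the job is handed in: Each glass lies in a head, centred within 3 mm, its centre 2 to 5 mm below the mouth; a ring over it is centred within 3 mm, level within 0.06 rad, its centre 1.3 to 5 mm below the mouth; all caps shut within 0.05 rad; all at rest ((((horizontal distance between glass0_center and head0 below 0.003 m and z of glass0_center in the frame of head0 between -0.005 and -0.002 m) and ((horizontal distance between ring0_center and head0 below 0.003 m and z of ring0_center in the frame of head0 between -0.005 and -0.0013 m and angle between ring0_center's own z axis and vertical below 0.06 rad) or (horizontal distance between ring1_center and head0 below 0.003 m and z of ring1_center in the frame of head0 between -0.005 and -0.0013 m and angle between ring1_center's own z axis and vertical below 0.06 rad) or (horizontal distance between ring2_center and head0 below 0.003 m and z of ring2_center in the frame of head0 between -0.005 and -0.0013 m and angle between ring2_center's own z axis and vertical below 0.06 rad))) or ((horizontal distance between glass0_center and head1 below 0.003 m and z of glass0_center in the frame of head1 between -0.005 and -0.002 m) and ((horizontal distance between ring0_center and head1 below 0.003 m and z of ring0_center in the frame of head1 between -0.005 and -0.0013 m and angle between ring0_center's own z axis and vertical below 0.06 rad) or (horizontal distance between ring1_center and head1 below 0.003 m and z of ring1_center in the frame of head1 between -0.005 and -0.0013 m and angle between ring1_center's own z axis and vertical below 0.06 rad) or (horizontal distance between ring2_center and head1 below 0.003 m and z of ring2_center in the frame of head1 between -0.005 and -0.0013 m and angle between ring2_center's own z axis and vertical below 0.06 rad))) or ((horizontal distance between glass0_center and head2 below 0.003 m and z of glass0_center in the frame of head2 between -0.005 and -0.002 m) and ((horizontal distance between ring0_center and head2 below 0.003 m and z of ring0_center in the frame of head2 between -0.005 and -0.0013 m and angle between ring0_center's own z axis and vertical below 0.06 rad) or (horizontal distance between ring1_center and head2 below 0.003 m and z of ring1_center in the frame of head2 between -0.005 and -0.0013 m and angle between ring1_center's own z axis and vertical below 0.06 rad) or (horizontal distance between ring2_center and head2 below 0.003 m and z of ring2_center in the frame of head2 between -0.005 and -0.0013 m and angle between ring2_center's own z axis and vertical below 0.06 rad)))) and (((horizontal distance between glass1_center and head0 below 0.003 m and z of glass1_center in the frame of head0 between -0.005 and -0.002 m) and ((horizontal distance between ring0_center and head0 below 0.003 m and z of ring0_center in the frame of head0 between -0.005 and -0.0013 m and angle between ring0_center's own z axis and vertical below 0.06 rad) or (horizontal distance between ring1_center and head0 below 0.003 m and z of ring1_center in the frame of head0 between -0.005 and -0.0013 m and angle between ring1_center's own z axis and vertical below 0.06 rad) or (horizontal distance between ring2_center and head0 below 0.003 m and z of ring2_center in the frame of head0 between -0.005 and -0.0013 m and angle between ring2_center's own z axis and vertical below 0.06 rad))) or ((horizontal distance between glass1_center and head1 below 0.003 m and z of glass1_center in the frame of head1 between -0.005 and -0.002 m) and ((horizontal distance between ring0_center and head1 below 0.003 m and z of ring0_center in the frame of head1 between -0.005 and -0.0013 m and angle between ring0_center's own z axis and vertical below 0.06 rad) or (horizontal distance between ring1_center and head1 below 0.003 m and z of ring1_center in the frame of head1 between -0.005 and -0.0013 m and angle between ring1_center's own z axis and vertical below 0.06 rad) or (horizontal distance between ring2_center and head1 below 0.003 m and z of ring2_center in the frame of head1 between -0.005 and -0.0013 m and angle between ring2_center's own z axis and vertical below 0.06 rad))) or ((horizontal distance between glass1_center and head2 below 0.003 m and z of glass1_center in the frame of head2 between -0.005 and -0.002 m) and ((horizontal distance between ring0_center and head2 below 0.003 m and z of ring0_center in the frame of head2 between -0.005 and -0.0013 m and angle between ring0_center's own z axis and vertical below 0.06 rad) or (horizontal distance between ring1_center and head2 below 0.003 m and z of ring1_center in the frame of head2 between -0.005 and -0.0013 m and angle between ring1_center's own z axis and vertical below 0.06 rad) or (horizontal distance between ring2_center and head2 below 0.003 m and z of ring2_center in the frame of head2 between -0.005 and -0.0013 m and angle between ring2_center's own z axis and vertical below 0.06 rad)))) and (((horizontal distance between glass2_center and head0 below 0.003 m and z of glass2_center in the frame of head0 between -0.005 and -0.002 m) and ((horizontal distance between ring0_center and head0 below 0.003 m and z of ring0_center in the frame of head0 between -0.005 and -0.0013 m and angle between ring0_center's own z axis and vertical below 0.06 rad) or (horizontal distance between ring1_center and head0 below 0.003 m and z of ring1_center in the frame of head0 between -0.005 and -0.0013 m and angle between ring1_center's own z axis and vertical below 0.06 rad) or (horizontal distance between ring2_center and head0 below 0.003 m and z of ring2_center in the frame of head0 between -0.005 and -0.0013 m and angle between ring2_center's own z axis and vertical below 0.06 rad))) or ((horizontal distance between glass2_center and head1 below 0.003 m and z of glass2_center in the frame of head1 between -0.005 and -0.002 m) and ((horizontal distance between ring0_center and head1 below 0.003 m and z of ring0_center in the frame of head1 between -0.005 and -0.0013 m and angle between ring0_center's own z axis and vertical below 0.06 rad) or (horizontal distance between ring1_center and head1 below 0.003 m and z of ring1_center in the frame of head1 between -0.005 and -0.0013 m and angle between ring1_center's own z axis and vertical below 0.06 rad) or (horizontal distance between ring2_center and head1 below 0.003 m and z of ring2_center in the frame of head1 between -0.005 and -0.0013 m and angle between ring2_center's own z axis and vertical below 0.06 rad))) or ((horizontal distance between glass2_center and head2 below 0.003 m and z of glass2_center in the frame of head2 between -0.005 and -0.002 m) and ((horizontal distance between ring0_center and head2 below 0.003 m and z of ring0_center in the frame of head2 between -0.005 and -0.0013 m and angle between ring0_center's own z axis and vertical below 0.06 rad) or (horizontal distance between ring1_center and head2 below 0.003 m and z of ring1_center in the frame of head2 between -0.005 and -0.0013 m and angle between ring1_center's own z axis and vertical below 0.06 rad) or (horizontal distance between ring2_center and head2 below 0.003 m and z of ring2_center in the frame of head2 between -0.005 and -0.0013 m and angle between ring2_center's own z axis and vertical below 0.06 rad)))) and value of joint each of lid0, lid1, lid2 below 0.05 rad and linear speed of each of glass0, glass1, glass2, ring0, ring1, ring2 below 0.02 m/s); the robot touches nothing.
It fails at once if A tool or part lying around was moved more than 3 cm (distance of any of long_nose, driver_red, film_cap4, cap8 from where it was at the start of the episode above 0.03 m).
Of glass0, glass1, glass2 only 2 to 3 are there at a start; the rules pass over those that are not, and their reading is None.
At some moment in a run one of glass0, glass1, glass2, ring0, ring1, ring2 may be knocked a few centimetres aside while the robot is not near it.
It also fails if it takes over 210 s, if anything falls off the work surface, if the arm or the gripper's body presses on something with over 40 N, if the wrist force passes 120 N, or if a joint passes its speed limit or range.

## Working session

There is one attempt and no reset: what is moved stays moved. The work goes in short steps, each a Python script; the robot and the scene stay as the last script left them, time stands still between calls to the robot, and variables do not carry over. Pictures are saved under pics/ and viewed, on a budget of 14 in all, crops included, one or two more only if the job needs it, and the job is handed in when it is done.

```bash
ls; mkdir -p pics; python3 - <<'E'
from rig import robot
import cv2,numpy as np
for n in("scene","top"):
    p,d=robot.grab_frame(n); cv2.imwrite(f"pics/{n}0.png",p[:,:,::-1]); np.save(f"pics/{n}0.npy",d)
    print(n,robot.camera_info(n),(d>0).mean())
print(robot.read_t(),robot.read_tcp_rot())
E
```

```text
pics
scene {'vfov': 47.248077351399196, 'cx': 277.6164701807971, 'cy': 204.76001787905034, 'k1': -0.1290973784909278, 'view': array([[ 0.795644  , -0.60572029, -0.00731797, -0.47837442],
       [-0.46482388, -0.60273375, -0.64857597,  0.21784231],
       [ 0.38844484,  0.51943715, -0.76111475,  1.15542485],
       [ 0.        ,  0.        ,  0.        ,  1.        ]])} 0.9958333333333333
top {'vfov': 49.8590649550497, 'cx': 279.1921308840933, 'cy': 210.10464239098872, 'k1': 0.03491276075305334, 'view': array([[-0.01532681, -0.99981599, -0.01153622, -0.07578755],
       [-0.9874881 ,  0.01694681, -0.1567803 ,  0.54331244],
       [ 0.15694695,  0.00898893, -0.98756613,  1.12015482],
       [ 0.        ,  0.        ,  0.        ,  1.        ]])} 0.9961947278911565
0.1 [[ 9.70870015e-01 -2.39606679e-01 -2.32691895e-04]
 [-2.39606764e-01 -9.70868974e-01 -1.42623249e-03]
 [ 1.15821488e-04  1.44044091e-03 -9.99998956e-01]]
```

View pics/scene0.png

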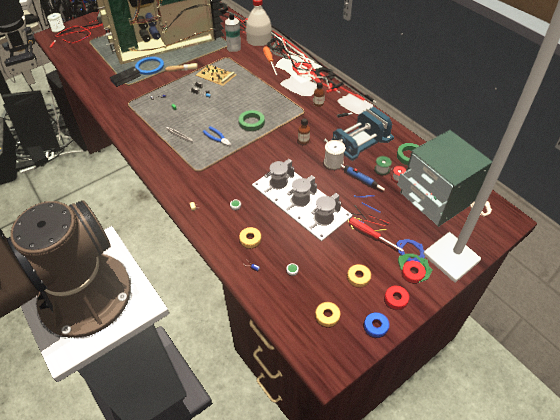

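View pics/top0.png

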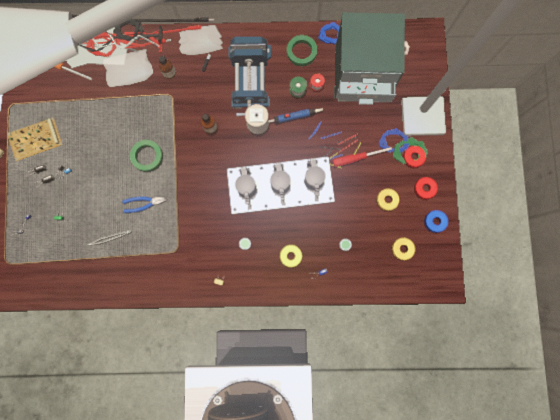

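Both cameras show the rack mid-bench, with its heads in the top view at about (246,185), (281,180) and (315,176). There are two green glasses, at (245,244) and (345,244), and three brass rings, at (291,256), (388,199) and (404,249). The film cap is at (219,281) and cap8 at (318,272). The red and blue rings are decoys.

```bash
cat > h.py <<'E'
from rig import robot
import cv2,numpy as np
def cam(n):
    c=robot.camera_info(n); f=210/np.tan(np.radians(c["vfov"]/2))
    return np.array([[f,0,c["cx"]],[0,f,c["cy"]],[0,0,1]]),np.array([c["k1"],0,0,0.]),c["view"]
def cast(n,uv,z):
    K,D,V=cam(n); uv=np.asarray(uv,float).reshape(-1,1,2)
    s=cv2.undistortPoints(uv,K,D)[:,0]; d=np.c_[s,np.ones(len(s))]@V[:3,:3]; o=-V[:3,:3].T@V[:3,3]
    return o+d*((z-o[2])/d[:,2])[:,None]
def proj(n,P):
    K,D,V=cam(n); P=np.atleast_2d(np.asarray(P,float))
    return cv2.projectPoints(P,cv2.Rodrigues(V[:3,:3])[0],V[:3,3],K,D)[0][:,0]
def blobs(n,img,hsv_lo,hsv_hi,z,amin,amax):
    """filled outlines of one colour: world centre of the silhouette at height z"""
    m=cv2.inRange(cv2.cvtColor(img,cv2.COLOR_RGB2HSV),hsv_lo,hsv_hi); out=[]
    for c in cv2.findContours(m,cv2.RETR_EXTERNAL,cv2.CHAIN_APPROX_NONE)[0]:
        c=cv2.convexHull(c); M=cv2.moments(c)
        if amin<M["m00"]<amax:
            uv=(M["m10"]/M["m00"],M["m01"]/M["m00"]); out.append((np.round(uv,1),M["m00"],cast(n,uv,z)[0].round(4)))
    return out
RING=((20,90,90),(33,255,255)); GLASS=((35,20,90),(85,255,255))
E
python3 - <<'E'
from h import *
for n in("scene","top"):
    p=cv2.imread(f"pics/{n}0.png")[:,:,::-1].copy()
    K,D,V=cam(n); print(n,"cam",-V[:3,:3].T@V[:3,3])
    print("ring");[print(b) for b in blobs(n,p,*RING,.0085,150,900)]
    m=cv2.cvtColor(p,cv2.COLOR_RGB2HSV)
    for uv in ([(235,204),(292,269)] if n=="scene" else [(245,244),(345,244)]): print(uv,m[uv[1]-3:uv[1]+4:3,uv[0]-3:uv[0]+4:3].reshape(-1,3).tolist())
    print("glass");[print(b) for b in blobs(n,p,*GLASS,.006,40,300)]
    w=cv2.inRange(m,(0,0,150),(180,45,255)); cs=cv2.findContours(w,0,1)[0]
    q=(300,195) if n=="scene" else (281,205)
    for c in cs:
        if cv2.contourArea(c)>800 and cv2.pointPolygonTest(c,q,True)>-60:
            W=cast(n,c.reshape(-1,2),.008)[:,:2]; r=cv2.minAreaRect((W*1000).astype(np.float32)); print("plate",cv2.contourArea(c),r)
E
```

```text
scene cam [ 0.03305523 -0.75863076  1.01719745]
ring
(array([327.5, 312.5]), 383.5, array([ 0.4401, -0.4039,  0.0085]))
(array([359. , 273.8]), 315.5, array([ 0.5714, -0.3713,  0.0085]))
(array([249.8, 235.6]), 264.5, array([ 0.4258, -0.1101,  0.0085]))
(array([212.4,  73.1]), 286.0, array([0.7428, 0.5805, 0.0085]))
(235, 204) [[45, 51, 174], [60, 94, 189], [47, 61, 192], [60, 101, 181], [60, 99, 178], [60, 107, 176], [16, 30, 218], [23, 13, 247], [12, 34, 175]]
(292, 269) [[60, 95, 187], [60, 92, 192], [60, 97, 194], [60, 104, 177], [59, 96, 180], [59, 104, 177], [18, 17, 248], [30, 1, 255], [0, 0, 255]]
glass
(array([292. , 267.6]), 51.0, array([ 0.4528, -0.2543,  0.006 ]))
(array([383.3, 161.4]), 127.0, array([ 0.9057, -0.1264,  0.006 ]))
(array([116.9,  67.3]), 60.0, array([0.4811, 0.8529, 0.006 ]))
(array([174.5,  57.7]), 284.5, array([0.6854, 0.7661, 0.006 ]))
(array([203.9,  47.9]), 278.0, array([0.8109, 0.7545, 0.006 ]))
plate 2814.0 ((624.093994140625, -90.79862976074219), (151.62762451171875, 276.5065612792969), 6.000119686126709)
top cam [ 0.3595481  -0.09505002  1.19053334]
ring
(array([290.7, 255.8]), 385.5, array([ 0.4263, -0.1123,  0.0085]))
(array([403.1, 248.5]), 374.5, array([ 0.4408, -0.4047,  0.0085]))
(array([387.7, 199.3]), 354.5, array([ 0.5715, -0.3719,  0.0085]))
(245, 244) [[53, 36, 228], [51, 38, 224], [54, 23, 228], [52, 37, 225], [52, 36, 225], [52, 34, 227], [58, 16, 228], [53, 30, 228], [49, 9, 215]]
(345, 244) [[58, 21, 219], [56, 50, 209], [58, 21, 211], [56, 48, 211], [56, 51, 208], [57, 53, 206], [56, 32, 215], [55, 52, 209], [57, 42, 213]]
glass
(array([345.2, 244.4]), 57.0, array([ 0.4541, -0.2554,  0.006 ]))
(array([244.7, 243.2]), 51.0, array([0.4614, 0.0077, 0.006 ]))
(array([297.5,  85.1]), 221.5, array([ 0.8972, -0.1403,  0.006 ]))
plate 4657.5 ((616.751708984375, -87.82272338867188), (126.61927032470703, 278.7044982910156), 5.901149272918701)
```

```bash
cat >> h.py <<'E'
YAW=np.radians(5.9); RACK=np.array([.6168,-.0880,0])   # rack pose
RX=np.array([np.cos(YAW),np.sin(YAW),0]); RY=np.array([-np.sin(YAW),np.cos(YAW),0]); UZ=np.array([0,0,1.])
def head(i): return RACK+RY*(.09*(1-i))+UZ*.055
def R(phi):
    a=np.radians(phi); y=np.array([np.cos(a),np.sin(a),0]); z=-UZ
    return np.c_[np.cross(y,z),y,z]
JY=np.degrees(YAW)+90-180                      # jaws along the rack's y
def grip(mm): robot.move_gripper(mm/88.); return robot.read_grip_width()*88
def tab(i,th,d=.005):                          # TCP for pinching the tab at lid angle th, tips d below its middle
    c,s=np.cos(th),np.sin(th); r=.084
    return head(i)+RX*(.044-r*c+.0245*s)+UZ*(-.014+r*s+.0245*c-d)
def lead(i,a,b,speed=.1):
    for th in np.linspace(a,b,max(2,int(abs(b-a)/.14)))[1:]: robot.servo_line(tab(i,th),speed=speed)
def st(m=""): print(m,"t",round(robot.read_t(),1),"p",np.round(robot.read_position(),4),"F",np.round(robot.read_force(),1),"T",np.round(robot.read_ft_torque(),2),"w",round(robot.read_grip_width()*88,1),flush=True)
def snap(n,name):
    p,d=robot.grab_frame(n); cv2.imwrite(f"pics/{name}.png",p[:,:,::-1]); return p,d
E
python3 - <<'E'
from h import *
grip(40)
robot.goto(tab(0,0)+UZ*.08,R(JY)); st("above")
robot.servo_line(tab(0,0),speed=.1); st("at tab")
print(grip(0)); st("pinched")
lead(0,0,.3); st(".3"); lead(0,.3,1.0); st("1.0"); lead(0,1.0,1.7); st("1.7")
grip(40); robot.servo_line(tab(0,1.7)+UZ*.08,speed=.15); st("off")
robot.goto([.45,.0,.25],R(JY))
robot.goto([.40,.30,.25],R(JY))
p,d=snap("top","top1"); cv2.imwrite("pics/top1c.png",cv2.resize(p[140:300,200:420,::-1],None,fx=3.6,fy=3.6,interpolation=cv2.INTER_CUBIC))
snap("scene","scene1")
E
```

```text
above t 3.8 p [ 0.568  -0.002   0.1406] F [-0.1  0.2 -0.2] T [-0.09  0.    0.03] w 40.2
at tab t 4.7 p [ 0.5682 -0.0025  0.061 ] F [-0.2 -0.5  1.8] T [ 0.01 -0.05 -0.02] w 39.8
9.428897165379597
pinched t 5.3 p [ 0.5679 -0.0032  0.0607] F [ 0.4 -4.5  0.7] T [-1.75 -0.4   0.03] w 9.4
.3 t 5.8 p [ 0.5787 -0.0021  0.0844] F [ 1.2 -5.4 -0.7] T [-1.93 -0.39 -0.02] w 9.2
1.0 t 6.8 p [0.6265 0.0029 0.1199] F [-2.3 -5.9  0.3] T [-1.97  0.67  0.03] w 9.1
1.7 t 7.9 p [0.6876 0.0092 0.117 ] F [ 1.4 -5.3  4.2] T [-1.98 -0.16  0.03] w 9.6
off t 9.3 p [0.6857 0.0097 0.1953] F [-0.1 -0.1  0.1] T [-0.05 -0.06 -0.01] w 40.1
```

View pics/top1c.png

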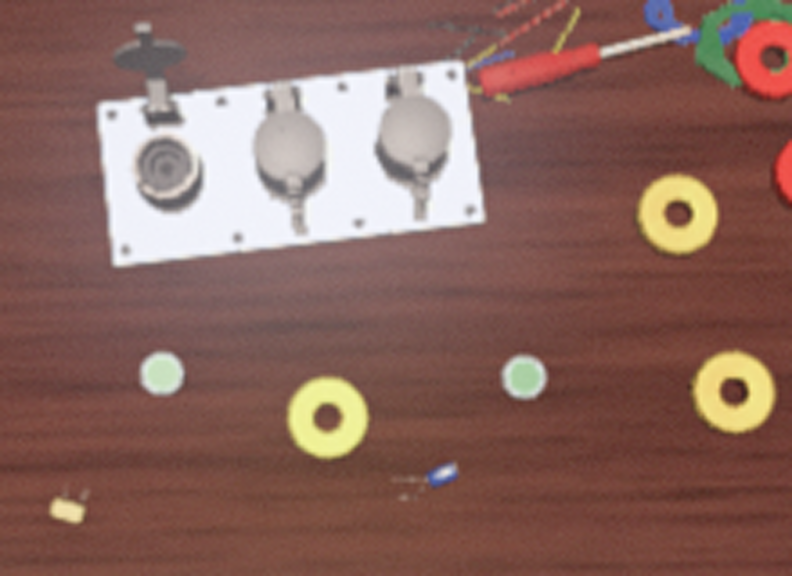

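```bash
cat >> h.py <<'E'
def lowsat(n,img,xyz,r):
    """grey/green disc near xyz against the red-brown bench: silhouette centre at its height"""
    u=proj(n,xyz)[0]; x,y=np.round(u).astype(int); h=cv2.cvtColor(cv2.resize(img[y-r:y+r+1,x-r:x+r+1],None,fx=8,fy=8,interpolation=cv2.INTER_CUBIC),cv2.COLOR_RGB2HSV)
    _,m=cv2.threshold(h[:,:,1],0,255,cv2.THRESH_BINARY_INV+cv2.THRESH_OTSU)
    c=max(cv2.findContours(m,0,1)[0],key=cv2.contourArea); c=cv2.convexHull(c); M=cv2.moments(c)
    uv=np.array([M["m10"],M["m01"]])/M["m00"]/8-7/16+[x-r,y-r]
    return cast(n,uv,xyz[2])[0],M["m00"]/64
E
python3 - <<'E'
from h import *
P={n:cv2.imread(f"pics/{n}1.png")[:,:,::-1].copy() for n in("top","scene")}
g0=[lowsat(n,P[n],[.461,.0077,.006],10) for n in P]; print(g0)
g=g0[0][0]
grip(50)
robot.goto([g[0],g[1],.10],R(JY)); robot.servo_line([g[0],g[1],.006],speed=.12); print(grip(20)); st("pinch1")
grip(50); robot.servo_line([g[0],g[1],.03]); robot.servo_line([g[0],g[1],.03],R(JY-90),speed=.1)
robot.servo_line([g[0],g[1],.006]); print(grip(20)); st("pinch2"); grip(50)
c=robot.read_position(); st("open")
robot.servo_line([g[0],g[1],.12],speed=.2); robot.goto([.40,.30,.25],R(JY-90))
p,_=snap("top","top2"); q,_=snap("scene","scene2")
for n,i in(("top",p),("scene",q)): print(n,lowsat(n,i,[c[0],c[1],.006],10))
# mouth of head0
for n,i in(("top",p),("scene",q)):
    x,y=np.round(proj(n,head(0))[0]).astype(int); cv2.imwrite(f"pics/m_{n}.png",cv2.resize(i[y-18:y+19,x-18:x+19,::-1],(390,390),interpolation=cv2.INTER_CUBIC)); print(n,x,y,proj(n,head(0)))
cv2.imwrite("pics/m.png",np.hstack([cv2.imread("pics/m_top.png"),cv2.imread("pics/m_scene.png")]))
E
```

```text
[(array([0.4612347 , 0.00793908, 0.006     ]), 134.78125), (array([0.45693358, 0.00513884, 0.006     ]), 103.640625)]
28.279225356781993
pinch1 t 14.7 p [0.4615 0.008  0.0064] F [-0.8 -0.2  4.7] T [ 0.05  0.39 -0.  ] w 28.3
28.12319474869888
pinch2 t 18.1 p [0.4615 0.008  0.0064] F [-0.5  1.1  5.3] T [0.23 0.43 0.01] w 28.1
open t 18.8 p [0.4612 0.0079 0.006 ] F [ 0.1 -0.7  0.3] T [ 0.09 -0.04 -0.01] w 49.7
top (array([0.46382758, 0.00988832, 0.006     ]), 136.09375)
scene (array([0.45988181, 0.00726385, 0.006     ]), 102.7890625)
top 245 185 [[245.23222878 184.71677891]]
scene 279 169 [[278.92853141 168.82174175]]
```

View pics/m.png

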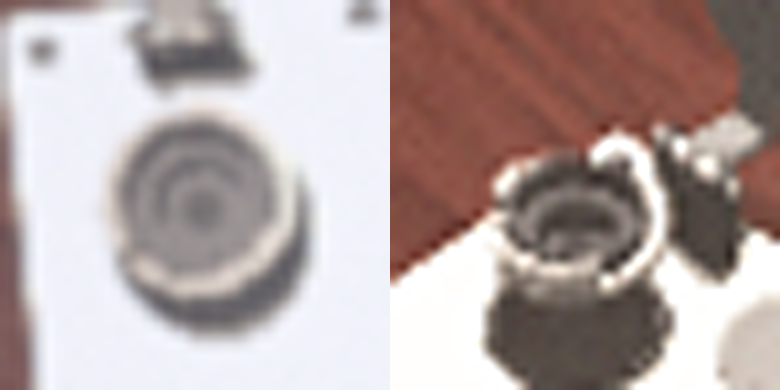

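```bash
sed -i 's/^YAW=.*/YAW=np.radians(5.9); RACK=np.array([.6136,-.0906,0])   # rack pose/' h.py
python3 - <<'E'
from h import *
grip(30)
robot.goto([.5,.12,.22],R(JY)); robot.goto(tab(0,1.7)+UZ*.06,R(JY)); robot.servo_line(tab(0,1.7),speed=.15); st("pre")
off=0; p0=tab(0,1.7)
grip(0); st("pinch"); f0=robot.read_force()@RY
robot.servo_line(p0-RY*.001,speed=.02); robot.dwell(.3); f1=robot.read_force()@RY; print(f0,f1)
robot.servo_line(p0+RY*.001,speed=.02); robot.dwell(.3); f2=robot.read_force()@RY; print(f2); st()
k=(f2-f1)/.002; x=-(f0+f1+f2)/3/k; print("k",k,"shift",x)
robot.servo_line(p0+RY*np.clip(x,-.003,.003),speed=.02); robot.dwell(.3); st("zero"); print(robot.read_force()@RY)
grip(30); st("open"); robot.servo_line(tab(0,1.7)+UZ*.08,speed=.15)
E
```

```text
pre t 24.6 p [0.6834 0.0077 0.1173] F [ 1.5 -0.4  0.4] T [-0.07 -0.08  0.04] w 30.2
pinch t 25.1 p [0.6838 0.008  0.117 ] F [0.1 5.1 2.2] T [ 1.79 -0.04 -0.02] w 9.0
5.048567488277866 9.361427760465313
3.56509353038293
 t 26.2 p [0.6838 0.0082 0.117 ] F [1.2 3.7 5.1] T [ 1.07 -0.41 -0.01] w 9.7
k -2898.1671150411917 shift 0.0020674088214625067
zero t 26.7 p [0.6837 0.0084 0.117 ] F [ 2.3 -1.1  6. ] T [-0.21 -0.85 -0.02] w 9.2
-1.3007800505532479
open t 27.3 p [0.6827 0.0091 0.116 ] F [-0.5  0.2 -0. ] T [-0.   -0.04  0.02] w 30.0
```

```bash
sed -i 's/^YAW=.*/YAW=np.radians(5.9); RACK=np.array([.6138,-.0893,0])   # rack pose/' h.py
cat >> h.py <<'E'
def down(p,z0,z1,step=.0015,fmax=6):
    """lower along z until an upward force is felt"""
    b=robot.read_force()[2]
    for z in np.arange(z0,z1-1e-6,-step):
        robot.servo_line([p[0],p[1],z],speed=.03); f=robot.read_force()[2]-b
        if f>fmax: break
    print("down",round(z,4),"f",round(f,1)); return z,f
E
python3 - <<'E'
from h import *
g=np.array([.4613,.0079]); H=head(0)
grip(50); robot.goto([.5,.1,.2],R(JY)); robot.goto([*g,.08],R(JY)); robot.servo_line([*g,.006],speed=.12); st()
print(grip(20)); st("gripped")
robot.servo_line([*g,.11],speed=.15); st("lift")
robot.goto([H[0],H[1],.11],R(JY)); robot.servo_line([H[0],H[1],.066],speed=.1); st("above")
z,f=down(H,.0645,.057); st("low")
print(grip(45)); st("rel"); robot.servo_line([H[0],H[1],.12],speed=.15); robot.goto([.42,.20,.25],R(JY))
p,_=snap("top","top3"); q,_=snap("scene","scene3")
o=[]
for n,i in(("top",p),("scene",q)):
    x,y=np.round(proj(n,H)[0]).astype(int); o.append(cv2.resize(i[y-18:y+19,x-18:x+19,::-1],(390,390),interpolation=cv2.INTER_CUBIC)); print(n,x,y,proj(n,H))
cv2.imwrite("pics/m3.png",np.hstack(o))
for b in blobs("top",p,*RING,.0085,150,900): print(b)
E
```

```text
t 30.9 p [0.4621 0.0084 0.0066] F [0.4 0.9 0.5] T [ 0.   -0.05  0.03] w 49.9
28.43185721478469
gripped t 31.4 p [0.4616 0.008  0.0064] F [-1.5  0.7  5. ] T [0.16 0.45 0.07] w 28.4
lift t 32.2 p [0.4606 0.0077 0.1092] F [ 0.5 -0.2 -0.4] T [-0.07  0.03  0.02] w 28.3
above t 33.4 p [6.046e-01 4.000e-04 6.640e-02] F [-0.3  0.8  0.5] T [-0.04 -0.08 -0.03] w 28.8
down 0.057 f -0.7
low t 34.9 p [6.045e-01 2.000e-04 5.690e-02] F [-0.2  0.6 -0.2] T [-0.09 -0.03  0.05] w 28.2
45.43644191132944
rel t 35.5 p [6.046e-01 2.000e-04 5.700e-02] F [-0.5 -0.2  0.4] T [-0.07  0.02 -0.02] w 45.4
top 246 186 [[245.74260292 185.85147816]]
scene 278 170 [[278.36127636 169.54654257]]
(array([290.7, 255.8]), 387.5, array([ 0.4264, -0.1124,  0.0085]))
(array([403.1, 248.5]), 376.0, array([ 0.4409, -0.4048,  0.0085]))
(array([387.7, 199.2]), 350.0, array([ 0.5717, -0.3719,  0.0085]))
(array([ 24.2, 138.7]), 455.5, array([0.7546, 0.602 , 0.0085]))
```

View pics/m3.png

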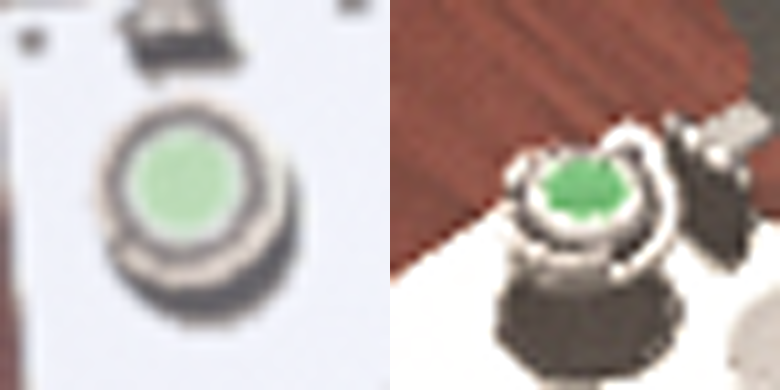

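```bash
cat >> h.py <<'E'
def turn(H,z,a0,a1,step=8,tmax=.6):
    """turn clockwise from JY+a0 to JY+a1 while following the thread down; True when snug"""
    b=robot.read_ft_torque()[2]
    n=int(round((a0-a1)/step))
    for a in np.linspace(a0,a1,n+1)[1:]:
        z-=step/360*.024
        robot.servo_line([H[0],H[1],z],R(JY+a),speed=.02); t=robot.read_ft_torque()[2]-b; f=robot.read_force()
        print(f"a{a:.0f} z{z:.4f} T{t:.2f} F{np.round(f,1)}",end="; ")
        if abs(t)>tmax: print(); return z,True
    print(); return z,False
E
python3 - <<'E'
from h import *
g=np.array([.4255,-.112]); H=head(0)
grip(70); robot.goto([*g,.09],R(JY+90)); robot.servo_line([*g,.004],speed=.12); print(grip(50)); st("p1")
grip(70); robot.servo_line([*g,.03]); robot.servo_line([*g,.03],R(JY),speed=.1); robot.servo_line([*g,.004]); st(); print(grip(50)); st("p2")
robot.servo_line([*g,.13],speed=.15); st("lift")
robot.goto([H[0],H[1],.13],R(JY+40)); robot.servo_line([H[0],H[1],.075],speed=.1); st("above")
z,f=down(H,.072,.048,step=.001,fmax=4); st("contact")
p,_=snap("top","top4"); q,_=snap("scene","scene4")
x,y=np.round(proj("scene",H)[0]).astype(int); cv2.imwrite("pics/m4.png",cv2.resize(q[y-40:y+40,x-50:x+50,::-1],(700,560),interpolation=cv2.INTER_CUBIC))
E
```

```text
Traceback (most recent call last):
rig.Unreachable: the arm cannot take that pose within its joint ranges
```

```bash
python3 - <<'E'
from h import *
g=np.array([.4255,-.112]); H=head(0)
for a in(-90,0,40): 
    for z in(.004,.13): print(a,z,np.round(robot.ik([*g,z],R(JY+a)),0) if robot.ik([*g,z],R(JY+a)) is not None else None)
for a in(-45,45): print(robot.ik([H[0],H[1],.05],R(JY+a)))
E
```

```text
-90 0.004 [ 11.  15. -44.   0. -31.  -5.]
-90 0.13 [ 11.   3. -36.   0. -51.  -5.]
0 0.004 [ 11.  15. -44.   0. -31.  85.]
0 0.13 [ 11.   3. -36.   0. -51.  85.]
40 0.004 [ 11.  15. -44.   0. -31. 125.]
40 0.13 [ 11.   3. -36.   0. -51. 125.]
[ 18.51854819  23.52543996 -20.52821493   0.         -45.94634511
  32.38145181]
[ 18.51854819  23.52543996 -20.52821493   0.         -45.94634511
 122.38145181]
```

```bash
python3 - <<'E'
from h import *
g=np.array([.4255,-.112]); H=head(0)
grip(70); robot.goto([*g,.09],R(JY-90)); robot.servo_line([*g,.004],speed=.12); print(grip(50)); st("p1")
grip(70); robot.servo_line([*g,.03]); robot.servo_line([*g,.03],R(JY),speed=.1); robot.servo_line([*g,.004]); st(); print(grip(50)); st("p2")
robot.servo_line([*g,.13],speed=.15); st("lift")
robot.goto([H[0],H[1],.13],R(JY+40)); robot.servo_line([H[0],H[1],.075],speed=.1); st("above")
z,f=down(H,.072,.048,step=.001,fmax=4); st("contact")
p,_=snap("top","top4"); q,_=snap("scene","scene4")
x,y=np.round(proj("scene",H)[0]).astype(int); cv2.imwrite("pics/m4.png",cv2.resize(q[y-40:y+40,x-50:x+50,::-1],(700,560),interpolation=cv2.INTER_CUBIC))
E
```

```text
56.18917307355141
p1 t 40.8 p [ 0.426  -0.1119  0.0045] F [-1.   0.6  3.5] T [ 0.39  0.03 -0.04] w 56.2
 t 43.7 p [ 0.4248 -0.1122  0.0037] F [0.7 0.2 0. ] T [-0.04  0.02  0.05] w 69.5
56.14952723885675
p2 t 44.1 p [ 0.426  -0.1119  0.0045] F [-0.1 -0.1  3.1] T [-0.04 -0.02  0.01] w 56.1
lift t 45.1 p [ 0.4248 -0.112   0.1292] F [-0.2 -0.4 -0.2] T [-0.06 -0.05  0.01] w 56.4
above t 46.6 p [6.048e-01 1.000e-04 7.560e-02] F [ 0.3 -1.4  0.4] T [-0.07 -0.11 -0.02] w 56.5
down 0.056 f 4.8
contact t 50.9 p [6.049e-01 3.000e-04 5.670e-02] F [-0.6 -0.7  5.2] T [-0.03  0.08 -0.  ] w 56.1
```

View pics/m4.png

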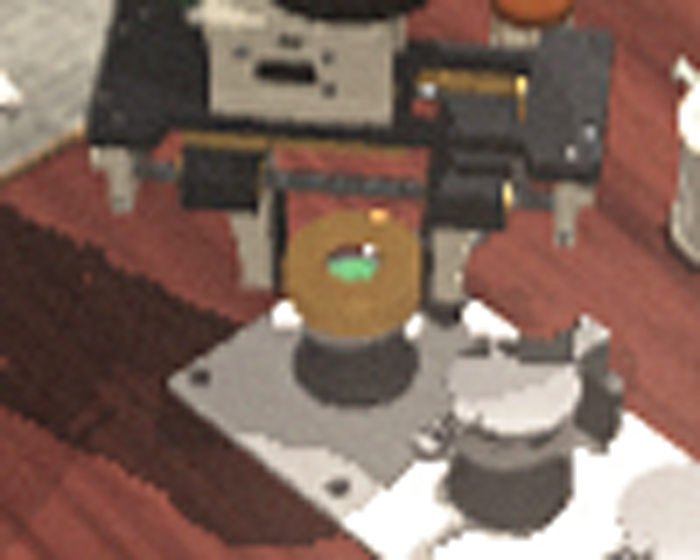

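```bash
cat >> h.py <<'E'
def screw(H,z,tmax=.5,lo=-42,hi=40):
    for k in range(4):
        z,snug=turn(H,z,hi,lo,tmax=tmax); st("stroke")
        grip(68)
        if snug: break
        robot.servo_line([H[0],H[1],z+.001],R(JY+hi),speed=.03); z+=.001
        print("regrip",round(grip(50),1)); 
    robot.servo_line([H[0],H[1],.13],speed=.15); st("end"); return z
E
python3 - <<'E'
from h import *
H=head(0); z,s=turn(H,.0562,40,-42,tmax=.5); st()
E
```

```text
a32 z0.0557 T-0.08 F[0.8 0.3 4.6]; a24 z0.0551 T-0.09 F[-0.1 -0.2  6.2]; a15 z0.0546 T-0.10 F[ 1.3 -1.2  4.6]; a7 z0.0541 T-0.10 F[ 0.3 -1.1  4.3]; a-1 z0.0535 T-0.05 F[ 1.2 -0.   6.2]; a-9 z0.0530 T-0.12 F[0.8 0.3 4.9]; a-17 z0.0525 T-0.11 F[0.4 0.1 4.7]; a-26 z0.0519 T-0.04 F[0.3 0.2 5.2]; a-34 z0.0514 T-0.09 F[ 1.9 -0.4  4.9]; a-42 z0.0509 T-0.07 F[1.2 0.3 4.7]; 
 t 53.9 p [6.051e-01 4.000e-04 5.120e-02] F [1.2 0.3 4.7] T [ 0.11 -0.6  -0.07] w 56.0
```

```bash
sed -i 's/robot.servo_line(\[H\[0\],H\[1\],z+.001\],R(JY+hi),speed=.03); z+=.001/robot.goto([H[0],H[1],z],R(JY+hi))/' h.py
python3 - <<'E'
from h import *
H=head(0); z=.0509
grip(68); robot.goto([H[0],H[1],z],R(JY+40)); print(grip(50)); st("regrip")
z=screw(H,z)
robot.goto([.42,.20,.25],R(JY))
p,_=snap("top","top5"); q,_=snap("scene","scene5")
x,y=np.round(proj("scene",H)[0]).astype(int); cv2.imwrite("pics/m5.png",cv2.resize(q[y-30:y+30,x-30:x+45,::-1],(700,560),interpolation=cv2.INTER_CUBIC))
for n,i in(("top",p),("scene",q)):
    for b in blobs(n,i,*RING,.052,150,900): print(n,b)
    print(proj(n,H-UZ*.003))
E
```

```text
55.53285755068295
regrip t 56.0 p [6.046e-01 2.000e-04 5.090e-02] F [ 1.4 -0.2  0.8] T [-0.14 -0.1  -0.01] w 55.5
a32 z0.0504 T-0.06 F[ 0.4  0.4 -0.5]; a24 z0.0498 T-0.01 F[-0.2 -0.1  0.1]; a15 z0.0493 T-0.02 F[ 0.5 -0.4  0. ]; a7 z0.0488 T-0.07 F[ 0.5  0.1 -0.5]; a-1 z0.0482 T0.02 F[-0.  -0.2 -0.1]; a-9 z0.0477 T-0.02 F[0.6 0.5 0.9]; a-17 z0.0472 T0.00 F[-0.3 -0.4  5.6]; a-26 z0.0466 T-0.08 F[-1.  -0.3  8.5]; a-34 z0.0461 T-0.05 F[-1.9  0.6 12.7]; a-42 z0.0456 T-0.25 F[-4.1  0.5 16.3]; 
stroke t 59.0 p [6.054e-01 3.000e-04 4.750e-02] F [-4.1  0.5 16.3] T [ 0.19  1.58 -0.27] w 55.6
regrip 56.4
a32 z0.0450 T-0.30 F[ 2.6 -5.2  1.4]; a24 z0.0445 T0.01 F[ 3.8 -3.9  4.5]; a15 z0.0440 T0.35 F[ 4.3 -2.6  3.2]; a7 z0.0434 T0.38 F[ 5.7 -4.   4.8]; a-1 z0.0429 T0.77 F[ 5.  -5.1  5.8]; 
stroke t 62.6 p [6.073e-01 2.000e-04 4.450e-02] F [ 5.  -5.1  5.8] T [-1.92 -2.11  0.71] w 56.1
end t 63.8 p [6.039e-01 2.000e-04 1.292e-01] F [0.4 0.1 0. ] T [-0.04  0.01 -0.  ] w 68.1
top (array([403.1, 248.5]), 373.5, array([ 0.4379, -0.3933,  0.052 ]))
top (array([387.7, 199.2]), 349.0, array([ 0.5639, -0.3617,  0.052 ]))
top (array([243.6, 184.6]), 256.5, array([0.6086, 0.0059, 0.052 ]))
top (array([ 28. , 141.5]), 877.5, array([0.7325, 0.566 , 0.052 ]))
[[245.84130949 186.09596251]]
scene (array([327.6, 312.5]), 384.0, array([ 0.4226, -0.4192,  0.052 ]))
scene (array([359. , 273.9]), 319.0, array([ 0.548, -0.388,  0.052]))
scene (array([278.5, 168.8]), 197.5, array([0.6083, 0.0046, 0.052 ]))
scene (array([213.8,  73.3]), 329.5, array([0.7152, 0.5185, 0.052 ]))
scene (array([110.2,  30.5]), 237.5, array([0.5503, 1.0517, 0.052 ]))
[[278.3678372  170.29615568]]
```

View pics/m5.png

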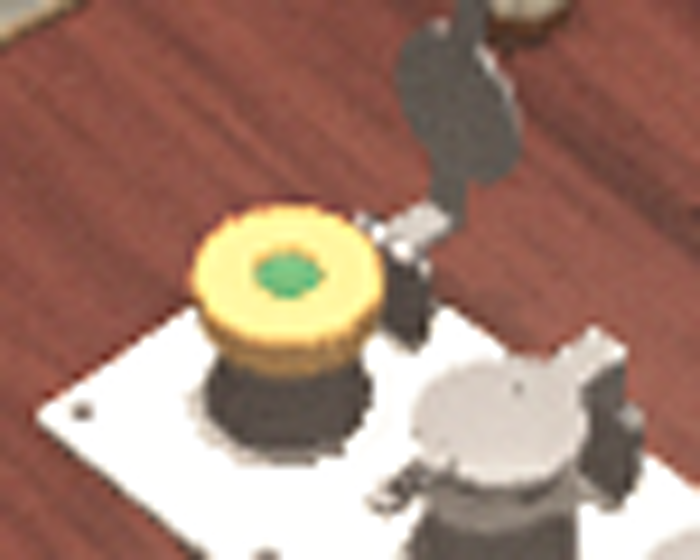

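```bash
cat >> h.py <<'E'
def heights(n,d,uv,r=9):
    """heights from the depth picture in a window about uv -> (pixels, world points)"""
    K,D,V=cam(n); x,y=np.round(uv).astype(int); ys,xs=np.mgrid[y-r:y+r+1,x-r:x+r+1]
    s=cv2.undistortPoints(np.c_[xs.ravel(),ys.ravel()].astype(float).reshape(-1,1,2),K,D)[:,0]
    dd=d[ys,xs].ravel(); P=np.c_[s*dd[:,None],dd]; return (P-V[:3,3])@V[:3,:3]
E
python3 - <<'E'
from h import *
for n,u in(("top",[(243.6,184.6),(387.7,199.2),(403.1,248.5)]),("scene",[(278.5,168.8),(359,273.9),(327.6,312.5)])):
    p,d=robot.grab_frame(n)
    for uv in u:
        m=heights(n,d,uv,8); x,y=np.round(uv).astype(int)
        h=cv2.inRange(cv2.cvtColor(p,cv2.COLOR_RGB2HSV),*RING)[y-8:y+9,x-8:x+9].ravel()>0
        z=m[h]; top=z[z[:,2]>np.median(z[:,2])-.004]
        A=np.c_[top[:,:2]-top[:,:2].mean(0),np.ones(len(top))]; c,*_=np.linalg.lstsq(A,top[:,2],rcond=None)
        print(n,uv,len(top),"z",np.median(top[:,2]).round(4),"tilt",c[:2].round(3),"ctr",top[:,:2].mean(0).round(4),"sd",(top[:,2]-A@c).std().round(4))
E
```

```text
top (243.6, 184.6) 87 z 0.06 tilt [ 0.006 -0.008] ctr [0.6023 0.0091] sd 0.002
top (387.7, 199.2) 215 z 0.0166 tilt [-0.022  0.003] ctr [ 0.5705 -0.3706] sd 0.002
top (403.1, 248.5) 215 z 0.0164 tilt [0.001 0.017] ctr [ 0.4416 -0.4021] sd 0.002
scene (278.5, 168.8) 150 z 0.0603 tilt [-0.602 -0.768] ctr [ 0.5986 -0.0073] sd 0.0146
scene (359, 273.9) 209 z 0.0167 tilt [-1.157 -0.738] ctr [ 0.5643 -0.3766] sd 0.0218
scene (327.6, 312.5) 174 z 0.0174 tilt [-0.017 -0.014] ctr [ 0.4373 -0.408 ] sd 0.0017
```

```bash
cat >> h.py <<'E'
def close_lid(i,th=1.7):
    grip(40); robot.goto(tab(i,th)+UZ*.06,R(JY)); robot.servo_line(tab(i,th),speed=.12); print("tab w",grip(0)); st("pinch")
    lead(i,th,.0); st("led"); grip(40); robot.servo_line(tab(i,0)+UZ*.04,speed=.12)
    grip(0); P=head(i)-RX*.015; robot.servo_line(P+UZ*.03,speed=.12); down(P,.055+.018,.055+.008,step=.001,fmax=12); st("pressed")
    robot.servo_line(P+UZ*.06,speed=.15)
def open_lid(i):
    grip(40); robot.goto(tab(i,0)+UZ*.06,R(JY)); robot.servo_line(tab(i,0),speed=.1); print("tab w",grip(0)); st("pinch")
    lead(i,0,1.7); st("open"); grip(40); robot.servo_line(tab(i,1.7)+UZ*.06,speed=.15)
E
python3 - <<'E'
from h import *
close_lid(0)
open_lid(1)
robot.goto([.45,.05,.25],R(JY)); robot.goto([.40,.30,.25],R(JY))
p,_=snap("top","top6"); q,d=snap("scene","scene6")
x,y=np.round(proj("scene",head(1))[0]).astype(int); cv2.imwrite("pics/m6.png",cv2.resize(q[y-50:y+50,x-65:x+60,::-1],(700,560),interpolation=cv2.INTER_CUBIC))
print(lowsat("top",p,[.454,-.255,.006],10),lowsat("scene",q,[.453,-.254,.006],10))
for b in blobs("top",p,*RING,.0085,150,900): print(b)
E
```

```text
tab w 9.508866329702421
pinch t 68.3 p [0.6834 0.0083 0.1164] F [0.7 0.1 1.6] T [ 0.05 -0.04  0.02] w 9.5
led t 71.5 p [ 0.5649 -0.0039  0.0607] F [ 0.2 -0.3  0.8] T [ 0.03 -0.14  0.02] w 9.5
down 0.066 f 15.9
pressed t 76.2 p [ 0.5898 -0.0014  0.0678] F [-5.2 -0.9 15.4] T [0.27 2.38 0.01] w 0.3
tab w 9.25830042235862
pinch t 79.3 p [ 0.5741 -0.0934  0.0607] F [-0.9 -0.2  2.4] T [0.02 0.04 0.  ] w 9.3
open t 82.5 p [ 0.6946 -0.081   0.1171] F [1.6 0.5 6.2] T [-0.02 -0.09  0.01] w 9.4
(array([ 0.45423139, -0.25517478,  0.006     ]), 137.1640625) (array([ 0.4504059 , -0.25734011,  0.006     ]), 127.8515625)
(array([403.1, 248.5]), 372.5, array([ 0.441 , -0.4048,  0.0085]))
(array([387.7, 199.2]), 350.5, array([ 0.5716, -0.3719,  0.0085]))
(array([ 25.3, 141.4]), 754.0, array([0.7469, 0.5984, 0.0085]))
```

View pics/m6.png

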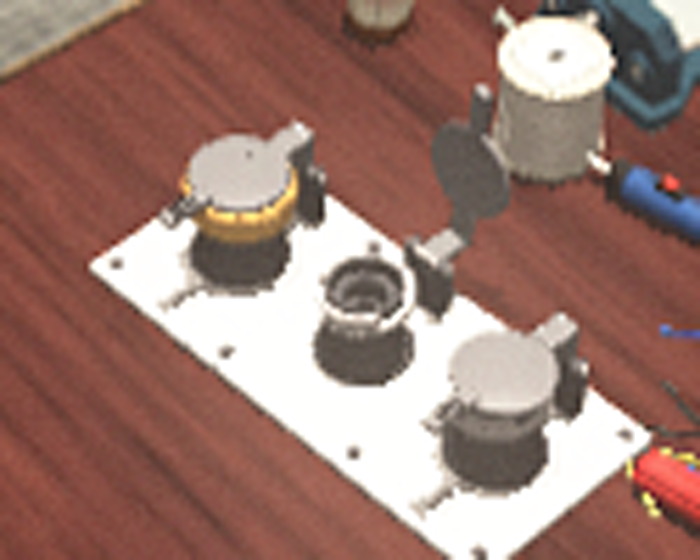

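```bash
python3 - <<'E'
from h import *
g=np.array([.4517,-.257]); H=head(1)
r=np.array([.440,-.405]); print([robot.ik([*r,z],R(JY+a)) is not None for z in(.004,.13) for a in(-90,0)])
grip(50); robot.goto([.45,-.05,.2],R(JY-90)); robot.goto([*g,.09],R(JY-90)); robot.servo_line([*g,.006],speed=.12); print(grip(20)); st("p1")
grip(50); robot.servo_line([*g,.03]); robot.servo_line([*g,.03],R(JY),speed=.1); robot.servo_line([*g,.006]); print(grip(20)); st("p2")
robot.servo_line([*g,.11],speed=.15); robot.goto([H[0],H[1],.11],R(JY)); robot.servo_line([H[0],H[1],.066],speed=.1); st("above")
z,f=down(H,.0645,.057); st("low")
print(grip(45)); robot.servo_line([H[0],H[1],.12],speed=.15); robot.goto([.45,-.25,.25],R(JY))
q,_=snap("scene","scene7"); p,_=snap("top","top7")
o=[]
for n,i in(("top",p),("scene",q)):
    x,y=np.round(proj(n,H)[0]).astype(int); o.append(cv2.resize(i[y-18:y+19,x-18:x+19,::-1],(390,390),interpolation=cv2.INTER_CUBIC))
cv2.imwrite("pics/m7.png",np.hstack(o))
for b in blobs("top",p,*RING,.0085,150,900): print(b)
E
```

```text
[True, True, True, True]
28.35940760505715
p1 t 90.0 p [ 0.452  -0.2571  0.0064] F [-1.2  1.2  5.1] T [0.5  0.28 0.01] w 28.4
27.82346134694054
p2 t 93.5 p [ 0.4521 -0.2571  0.0065] F [-0.4 -0.   5.7] T [0.21 0.17 0.01] w 27.8
above t 95.8 p [ 0.6139 -0.0898  0.0663] F [ 0.9 -0.2 -0. ] T [-0.01  0.01 -0.07] w 28.2
down 0.057 f -0.7
low t 97.3 p [ 0.6137 -0.0893  0.0569] F [ 0.5 -0.9 -0.7] T [-0.08  0.03 -0.06] w 28.2
44.88870782419214
(array([404. , 252.5]), 210.5, array([ 0.4305, -0.4064,  0.0085]))
```

View pics/m7.png

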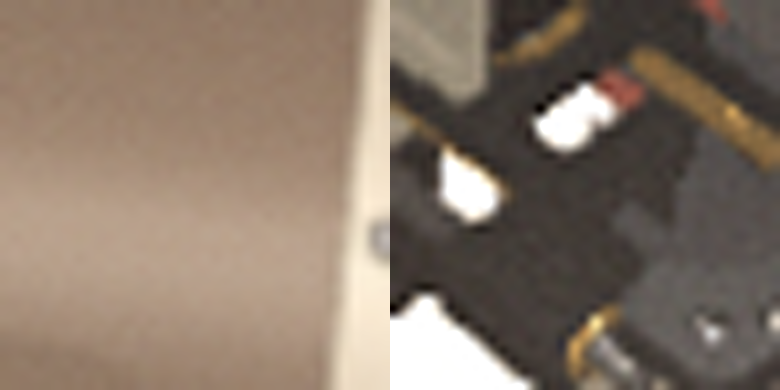

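The arm blocked both views, so I'll move it clear and look again.

```bash
python3 - <<'E'
from h import *
H=head(1)
robot.goto([.40,.25,.25],R(JY))
q,_=snap("scene","scene8"); p,_=snap("top","top8")
o=[]
for n,i in(("top",p),("scene",q)):
    x,y=np.round(proj(n,H)[0]).astype(int); o.append(cv2.resize(i[y-18:y+19,x-18:x+19,::-1],(390,390),interpolation=cv2.INTER_CUBIC))
cv2.imwrite("pics/m8.png",np.hstack(o))
for b in blobs("top",p,*RING,.0085,150,900): print(b)
for b in blobs("scene",q,*RING,.0085,150,900): print(b)
print(robot.read_t())
E
```

```text
(array([403.2, 248.4]), 374.5, array([ 0.441 , -0.4048,  0.0085]))
(array([387.7, 199.3]), 353.0, array([ 0.5714, -0.3718,  0.0085]))
(array([ 25.7, 141.7]), 754.0, array([0.7462, 0.5973, 0.0085]))
(array([327.5, 312.5]), 386.0, array([ 0.44  , -0.4039,  0.0085]))
(array([359. , 273.9]), 319.5, array([ 0.5712, -0.3714,  0.0085]))
(array([213.8,  73.5]), 331.0, array([0.7452, 0.575 , 0.0085]))
101.525
```

View pics/m8.png

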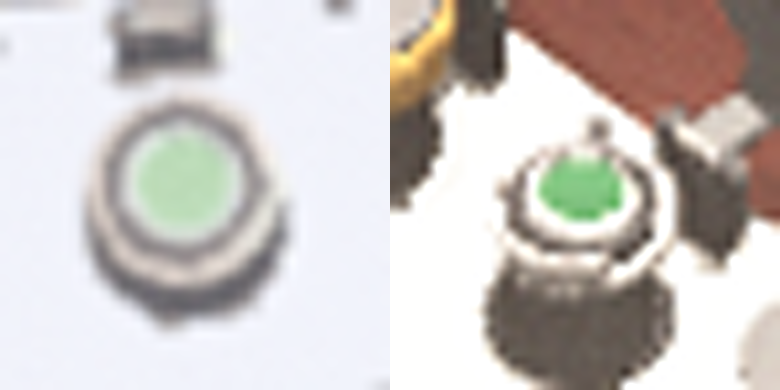

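```bash
sed -i 's|        z-=step/360\*.024|        z=max(z-step/360*.024,.0472)|' h.py
python3 - <<'E'
from h import *
g=np.array([.440,-.405]); H=head(1)
grip(70); robot.goto([.42,-.1,.2],R(JY-90)); robot.goto([*g,.09],R(JY-90)); robot.servo_line([*g,.004],speed=.12); print(grip(50)); st("p1")
grip(70); robot.servo_line([*g,.03]); robot.servo_line([*g,.03],R(JY),speed=.1); robot.servo_line([*g,.004]); print(grip(50)); st("p2")
robot.servo_line([*g,.13],speed=.15); st("lift")
robot.goto([H[0],H[1],.13],R(JY+40)); robot.servo_line([H[0],H[1],.07],speed=.1); st("above")
z,f=down(H,.066,.048,step=.001,fmax=4); st("contact")
if robot.read_force()[2]>3 and z>.0495 and z<.0635:
    z=screw(H,z,tmax=.45)
E
```

```text
55.669894317943374
p1 t 106.0 p [ 0.4404 -0.4052  0.0046] F [-0.6  0.7  3.4] T [0.37 0.06 0.02] w 55.7
55.67313689594664
p2 t 109.3 p [ 0.4405 -0.4053  0.0047] F [ 0.4 -0.2  1.9] T [-0.1  -0.04  0.02] w 55.7
lift t 110.3 p [ 0.4394 -0.4046  0.129 ] F [-0.3  0.2 -0.8] T [0.01 0.04 0.02] w 56.1
above t 112.4 p [ 0.6142 -0.0896  0.0704] F [0.3 0.1 0.3] T [-0.08 -0.06  0.03] w 56.0
down 0.051 f 4.6
contact t 116.4 p [ 0.6141 -0.0892  0.0514] F [3.5 1.3 4.9] T [ 0.66 -1.42  0.02] w 56.1
a32 z0.0505 T-0.20 F[3.9 0.8 4.9]; a24 z0.0499 T-0.18 F[3.1 2.6 4.7]; a15 z0.0494 T-0.18 F[4.6 1.1 5.4]; a7 z0.0489 T-0.17 F[4.7 0.3 4.6]; a-1 z0.0483 T-0.12 F[3.1 1.  5.8]; a-9 z0.0478 T-0.08 F[3.6 1.5 6.2]; a-17 z0.0473 T-0.12 F[ 2.2  1.  10.2]; a-26 z0.0472 T-0.13 F[ 2.3  0.9 11.9]; a-34 z0.0472 T-0.18 F[ 2.1  1.5 10.4]; a-42 z0.0472 T-0.27 F[ 2.7  1.2 10.4]; 
stroke t 119.4 p [ 0.6141 -0.0893  0.0481] F [ 2.7  1.2 10.4] T [ 0.76 -0.82 -0.24] w 55.6
regrip 56.6
a32 z0.0472 T-0.17 F[ 1.  -1.3 -2.8]; a24 z0.0472 T0.18 F[ 1.7 -0.8 -2.7]; a15 z0.0472 T0.28 F[-0.3 -0.3  0. ]; a7 z0.0472 T0.13 F[-1.4  0.6  1.3]; a-1 z0.0472 T-0.19 F[-1.   2.8  3.4]; a-9 z0.0472 T0.45 F[-4.   4.4  3.9]; 
stroke t 123.3 p [ 0.6136 -0.0891  0.0473] F [-4.   4.4  3.9] T [1.43 1.21 0.44] w 56.5
end t 124.4 p [ 0.6132 -0.0892  0.1292] F [ 0.2 -0.5  0. ] T [-0.01 -0.04 -0.03] w 68.1
```

```bash
python3 - <<'E'
from h import *
H=head(1)
robot.goto([.40,.25,.25],R(JY))
for n in("top","scene"):
    p,d=snap(n,n+"9")
    for uv,a,b in blobs(n,p,*RING,.0545,150,900):
        if np.hypot(*(b[:2]-H[:2]))>.02: continue
        m=heights(n,d,uv,8); x,y=np.round(uv).astype(int)
        h=cv2.inRange(cv2.cvtColor(p,cv2.COLOR_RGB2HSV),*RING)[y-8:y+9,x-8:x+9].ravel()>0
        z=m[h]; top=z[abs(z[:,2]-np.median(z[:,2]))<.006]
        A=np.c_[top[:,:2]-top[:,:2].mean(0),np.ones(len(top))]; c,*_=np.linalg.lstsq(A,top[:,2],rcond=None)
        print(n,uv,b,len(top),"z",np.median(top[:,2]).round(4),"tilt",c[:2].round(3))
x,y=np.round(proj("scene",H)[0]).astype(int); cv2.imwrite("pics/m9.png",cv2.resize(p[y-40:y+40,x-50:x+50,::-1],(700,560),interpolation=cv2.INTER_CUBIC))
print(robot.read_t())
E
```

```text
126.0833
```

View pics/m9.png

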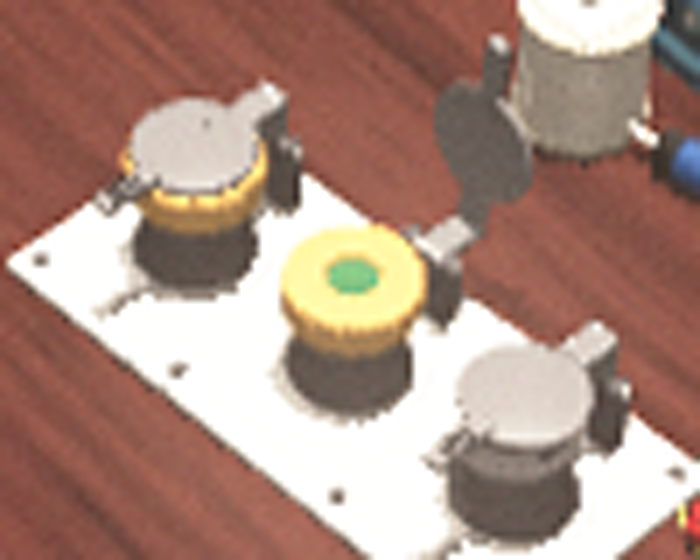

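```bash
python3 - <<'E'
from h import *
H=head(1)
p,d=robot.grab_frame("top"); m=heights("top",d,proj("top",H+UZ*.005)[0],14)
for lo,hi in((0,.009),(.014,.024)):
    r=np.hypot(*(m[:,:2]-H[:2]).T); t=m[(r>lo)&(r<hi)&(m[:,2]>.045)]
    A=np.c_[t[:,:2]-t[:,:2].mean(0),np.ones(len(t))]; c=np.linalg.lstsq(A,t[:,2],rcond=None)[0]
    print(len(t),np.median(t[:,2]),c)
t=m[(m[:,2]>.056)]; print("bbox mid",(t.min(0)+t.max(0))/2,np.ptp(t,axis=0),H)
E
```

```text
34 0.055209515776166056 [-0.0602534  -0.05723679  0.05523616]
179 0.05982445310531964 [-0.0098177  -0.00189654  0.05962403]
bbox mid [ 0.50070524 -0.08804813  0.62329804] [0.28231429 0.05645151 1.13447062] [ 0.6138 -0.0893  0.055 ]
```

```bash
python3 - <<'E'
from h import *
robot.goto([.45,.05,.22],R(JY)); close_lid(1)
robot.goto([.40,.25,.25],R(JY))
q,_=snap("scene","scene10"); p,d=snap("top","top10")
for i in range(3):
    m=heights("top",d,proj("top",head(i)+UZ*.011)[0],12); r=np.hypot(*(m[:,:2]-head(i)[:2]).T); t=m[(r<.022)&(m[:,2]>.045)&(m[:,2]<.09)]
    A=np.c_[(t[:,:2]-head(i)[:2])@np.c_[RX[:2],RY[:2]],np.ones(len(t))]; print(i,len(t),np.linalg.lstsq(A,t[:,2],rcond=None)[0].round(4))
a=q[120:300,170:410,::-1]; cv2.imwrite("pics/m10.png",cv2.resize(a,(780,585),interpolation=cv2.INTER_CUBIC)); print(robot.read_t())
E
```

```text
tab w 9.355854766016032
pinch t 130.0 p [ 0.6927 -0.0812  0.1164] F [ 0.4 -0.1  1.1] T [ 0.11  0.02 -0.01] w 9.4
led t 133.1 p [ 0.5741 -0.0935  0.0606] F [-0.5  0.3  2.2] T [ 0.17 -0.28 -0.03] w 9.1
down 0.066 f 14.6
pressed t 137.9 p [ 0.5989 -0.091   0.0678] F [-5.3  0.9 14.1] T [ 0.42  2.25 -0.01] w 0.1
0 233 [0.0064 0.0038 0.0666]
1 230 [ 0.0085 -0.0142  0.0665]
2 228 [0.031  0.0106 0.0664]
139.9833
```

View pics/m10.png

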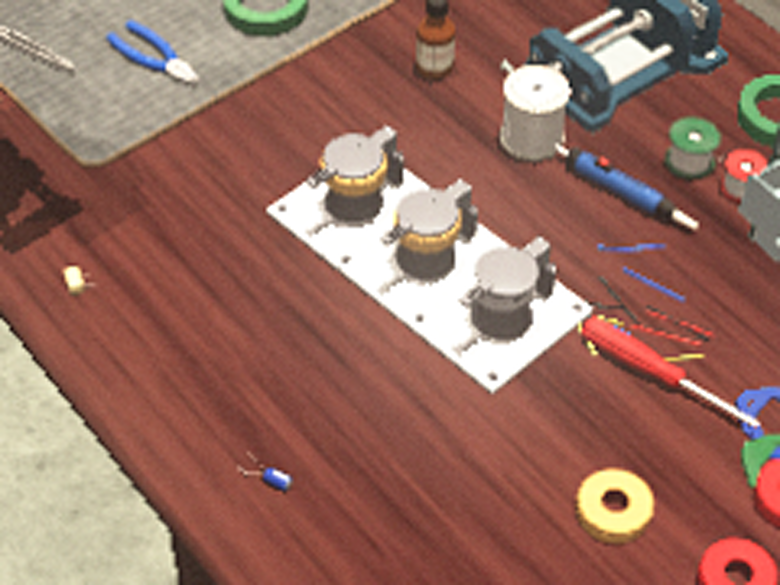

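The caps all sit level and at the same height as untouched cap 2. The bystanders are in place and the spare ring is still on the bench, so I'm handing in.

```bash
python3 -c "
from rig import robot
robot.dwell(.3); robot.job_done(); print(robot.read_t())"
```

```text
the job is handed in; nothing more can be done
the job is handed in; nothing more can be done
```

I fitted both glasses present, one in head0 and one in head1. Each is under a brass ring screwed down onto the glass, and all three caps are shut. The third ring stays on the bench as a spare. I handed in at about 140 s and the rig gave no verdict.

**Last checks**
- **Caps:** in the depth picture all three disc tops are at 66.4–66.6 mm, the same as head2's cap, which I never opened. The fitted slope of cap 2 read 0.031 even though it was untouched, so that is roughly the noise in the slope check.
- **Rings:** both ring tops measured 60.0 mm (head0) and 59.8 mm (head1) before closing. That is about 60.5 and 60.3 mm after allowing for the depth offset seen on the spare rings. Home is 60.5 mm. Both were level to about 0.01 rad.
- **Bystanders:** the final picture shows no visible movement of the tools and parts. I did not measure their positions.

**Checks that disagreed**
- **Snug torque:** it never rose cleanly. It reached 0.77 N m on head0 and 0.45 N m on head1, partly with the pads slipping on the ring. I judged "home" from the ring height and the rise in downward force instead.
- **Glass height under ring1:** the depth picture gave about 55 mm through the ring's hole, where 58 mm was expected. I put this down to mixed readings at the hole's edge, because the ring stopped at the right height.
- **Camera offset:** the top camera read about 2–3 mm off and the scene camera about 1.5 mm. I corrected this by pinching a glass and a cap tab.

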